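# Stamp a foam tile with the green drop press

### The arm

A 7-joint arm with a two-finger parallel gripper is mounted at the origin on the work surface. World frame = base frame: x ahead of the robot, y to its left, z up, the work surface at z = 0. Lengths are in m, angles in rad, forces in N, time in s.
With the tool pointing down it reaches from about 0.425 to 0.925 m from the base axis. Payload 6.8 kg.
Tool frame: the origin (TCP) lies midway between the tips of the shut fingers; the grasp point (between the pads) lies 19 mm behind it; z points along the fingers, y is the direction in which the jaws open and shut (so a half turn about z gives the same grasp; the last joint's range is limited). The gripper opens to 85 mm and grips with 20 to 120 N. Pads are 22 mm wide; open, the fingers measure 114 mm over their backs; the gripper's body (76 mm by 85 mm) begins 54 mm behind the grasp point. The pads swing forward as they close: fully open they stand 13 mm farther back than shut.
Start: joints at [-1.327, 0.477, 0.022, 1.555, -0.011, 1.109, -0.083], TCP at [0.233, 0.634, 0.231] pointing down, gripper open.
Joint ranges: [-2.96, 2.96], [-0.34, 2.1], [-1.41, 1.46], [0.24, 2.44], [-1.37, 4.51], [0.17, 1.92], [-2.96, 2.96]. Speed limits (rad/s): [2.39, 2.39, 3.14, 3.14, 3.14, 3.14, 3.14].

### API

Orientations are given as a unit quaternion [w, x, y, z].
In Python, from station import env, optics, ticket gives the robot as it stands.
- The arm moves only by the tool send_rows, never from a script. Its argument "plan" is a list of rows, each a list of 3 entries, a list of its own where there are three numbers: the gripper command: -1 is shut, 1 is fully open, values between are in proportion, then the shift along the tool's x, y, z in mm, then the turn, a rotation vector about the tool's x, y, z in degrees. A call has 1 to 20 rows; each row is the pose to reach, as a shift and turn from the pose measured when the call began, along the tool's axes at that moment; what a row does not reach only later rows make up. A row lasts 1/8 s, in which the tool goes at most 62.5 mm and 10.7 degrees, less where a joint would pass 70% of its speed; a pose out of reach is approached as far as the arm can. A call with a gripper value outside its range is refused whole. The fingers move at their own pace and stop on an object; the grip force is fixed at half the most. Time passes only in rows, so rows that repeat a pose let the fingers close. It gives the time, the measured TCP pose, the force and the opening at its end, in the units of the state.
- env.read_state(): the state, without advancing time (a new reading comes with each control period).
- optics.capture(name): name is "side" or "top" or "wrist"; returns a dict with "img" (480x640x3 uint8, red, green, blue), "fx", "fy", "cx", "cy" (pixels), "D" ([k1, k2, p1, p2, k3] as OpenCV has them; the pictures are not rectified), "position" and "rotation" of the camera in the world; the wrist camera has in their place "tool_from_camera" (4x4, takes a point from camera to tool coordinates, whose origin is the TCP and whose axes are the flange's). Camera axes: x right, y up, looking along -z (the intrinsics and any distortion apply to the point x, -y, -z); pixel columns grow to the right and rows downward; lengths in m; the calibration is good to about 2 mm. A picture is of the moment at which its call begins: read the wrist's pose just before it. There is no depth.
- ticket.close_job(): hands the job in, once; it reports no verdict.
The state is a dict: "t": time; "joints": joint angles; "qvel": joint speeds; "tau": joint torques, N m; "tcp_pos": TCP position; "eef_rot": TCP orientation; "wrist_force": force on the tool from outside, world axes, zero at the start; "ft_torque": the same for the moment, N m; "width": finger opening in m.
Only numpy, scipy, OpenCV 4.12 (cv2) and the standard library are available. Lean on these libraries where they do the work, as an engineer would, in place of code of your own. Each camera call takes 0.05 s, during which the arm holds its last target. There are 200 camera calls.

### The job

A pink foam tile lies ready in the press with the green stamping head. Pull the green head up by the knob on top of its toothed rail until the ratchet holds it in its top notch and let go of the knob; then lift the green release post of the pawl so that the head drops all the way down onto the tile, and let go. Leave the orange press as it is.

Things in the scene. Friction and masses are not known exactly. Their poses are not given: they have to be found in the camera images.
- green_knob (a point): Centre of the green knob, an upright cylinder 28 mm across, 36 mm high, on top of the 18 mm square vertical rail; 232 mm above the table when the head is down. x points level from the press's front (robot's side) to its back, z up. Rail, knob and head (90 x 96 x 30 mm) weigh 0.4 to 0.9 kg. The fixed cross beam below the knob is 160 mm wide along y, its top at 168 mm.
- green_post (a point): Centre of the green release post: upright pin 16 mm across, 34 mm high, 22 mm cap on top. At rest 203 mm above the table, 130 mm in front of (-x) the knob, on the level fork of the sprung pawl (hinge 30 mm behind the rail, 145 mm high). Takes 1 to 4 N to lift; 30 mm up frees the rail, end stop near 60 mm. Keep it up about 1 s while the head falls; let go, it drops back.
- green_rail (a joint): Height of the green rail, m. 0 = head down on the tile; starts at 0 or in the first or second notch. Four notches 15 mm apart (0.015, 0.030, 0.045, 0.060 = top); the pawl clicks in by itself as the rail is pulled up and then holds it. End stop at 0.075: pull up to between 0.063 and 0.075 and let go for the top notch.
- orange_knob (a point): Centre of the orange knob of the other press, the same in all but its colour (also its release post and head are orange). Not to be used.

How it is judged:
On the way, in this order (a step that is already met when the one before it is completed fails the run):
1. the green head hangs in its top notch, held by the pawl alone, the knob let go (value of joint green_rail above 0.056 m and distance between the grasp point and green_knob above 0.05 m and contact force between the fingers and anything else below 0.5 N), for 0.2 s.
2. the pawl is lifted by its post and the green head comes down onto the tile, the knob not held (value of joint green_rail below 0.004 m and distance between the grasp point and green_knob above 0.05 m), for 0.1 s.
At the end, for the whole second after the job is handed in: After having hung in the top notch, the green head is fully down on the tile (rail below 4 mm), nothing held, and the orange press has not been worked (its knob moved less than 10 mm) (value of joint green_rail below 0.004 m and contact force between the fingers and anything else below 0.5 N); the robot touches nothing.
It fails at once if the orange press is worked: its knob moves by more than 10 mm (distance of orange_knob from where it was at the start of the episode above 0.01 m).
It also fails if it takes over 48 s, if anything falls off the work surface, if the arm or the gripper's body presses on something with over 40 N, if the wrist force passes 120 N, or if a joint passes its speed limit or range.

## Working session

There is one attempt and no reset: what is moved stays moved. The work goes in short steps, Python scripts to look and compute and a tool call to move; the robot and the scene stay as the last step left them, time stands still between calls to the robot, and variables do not carry over. Pictures are saved under pics/ and viewed, about 8 in all and at most 12, crops included, and the job is handed in when it is done.

Besides the shell and the picture viewer there is one more tool, called after "Emit:" as name(argument=value, ...), one argument or row to a line, values as JSON. send_rows: Moves the arm, as the interface text tells. Its arguments: {"type":"object","properties":{"plan":{"type":"array"}},"required":["plan"]}

```bash
mkdir -p pics; ls; python3 - <<'E'
from station import env, optics, ticket
import cv2,pickle
s=env.read_state(); print({k:(v if not hasattr(v,'round') else v) for k,v in s.items()})
o={}
for n in ("side","top"):
    c=optics.capture(n); o[n]=c; cv2.imwrite(f"pics/{n}0.png",c["img"][...,::-1])
    print(n,c["fx"],c["cx"],c["cy"],c["D"],c["position"],c["rotation"])
pickle.dump(o,open("c0.pkl","wb"))
E
```

```text
pics
{'t': 0.0, 'joints': array([-1.32709512,  0.47779539,  0.02232019,  1.55643315, -0.01152945,
        1.10930173, -0.08310264]), 'qvel': array([-1.05879229e-03,  1.57936275e-03,  2.24917276e-03,  4.18050034e-04,
       -9.56241141e-04, -3.28031846e-06, -6.19841859e-04]), 'tau': array([ 8.00603743e-05, -5.96431446e+01,  1.60795480e+00, -2.81200737e+01,
        1.24143870e-02,  9.22142935e-03,  1.33849625e-05]), 'tcp_pos': array([0.23239   , 0.63311202, 0.23033621]), 'eef_rot': array([-1.09384682e-04,  1.74983334e-01,  9.84570979e-01, -8.98526834e-04]), 'wrist_force': array([ 0.02834062, -0.10467627,  0.06517911]), 'ft_torque': array([0.0033518 , 0.06093607, 0.01079083]), 'width': 0.0854414834342277}
side 482.3138144527855 323.2081888299817 236.66253688964107 [-0.07511507  0.          0.          0.          0.        ] [ 0.2456984  -0.49625753  0.72679674] [ 0.88831678  0.35667911 -0.09961476 -0.2715699 ]
top 485.10770637390954 320.4020482265219 238.89199850782305 [-0.06364181  0.          0.          0.          0.        ] [ 0.39537861 -0.01456161  0.96622711] [-0.70354724 -0.05351371  0.07848425  0.70427111]
```

View pics/side0.png

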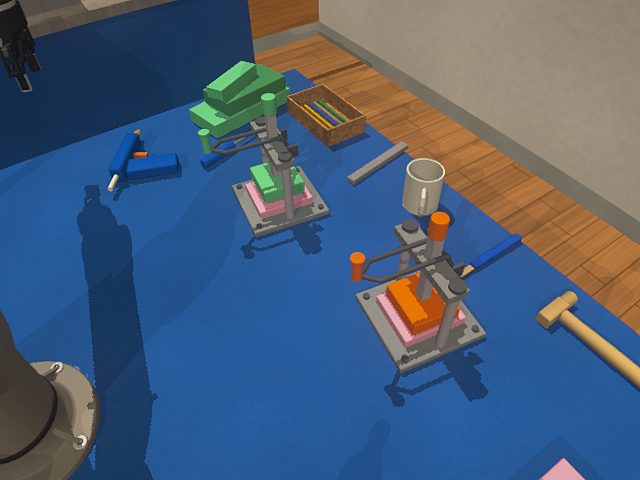

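View pics/top0.png

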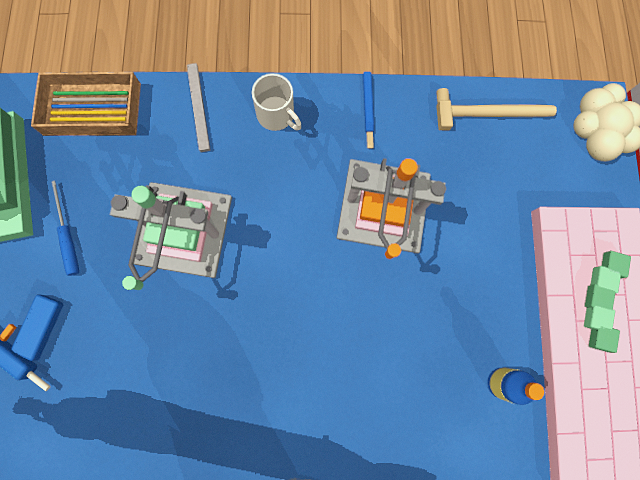

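Side view: green knob at (268,104), post cap at (205,140). Top view: green knob at (143,196), post at (129,283). The orange press is well to the right in both. I'll triangulate next.

```bash
cat > h.py <<'E'
import cv2,numpy as np
from scipy.spatial.transform import Rotation as R
def pose(c): 
    q=np.array(c["rotation"]); return np.array(c["position"]), R.from_quat(np.r_[q[1:],q[0]]).as_matrix() if q.size==4 else q
def ray(c,uv):
    K=np.array([[c["fx"],0,c["cx"]],[0,c["fy"],c["cy"]],[0,0,1]])
    p=cv2.undistortPoints(np.array([[uv]],float),K,np.array(c["D"],float))[0,0]
    o,M=pose(c); d=M@np.array([p[0],-p[1],-1]); return o,d/np.linalg.norm(d)
def onz(c,uv,z): o,d=ray(c,uv); return o+d*(z-o[2])/d[2]
def tri(c1,u1,c2,u2):
    A=[];b=[]
    (o1,d1),(o2,d2)=ray(c1,u1),ray(c2,u2)
    P1,P2=np.eye(3)-np.outer(d1,d1),np.eye(3)-np.outer(d2,d2)
    x=np.linalg.solve(P1+P2,P1@o1+P2@o2); return x,np.linalg.norm(P1@(x-o1))+np.linalg.norm(P2@(x-o2))
def blob(img,x0,y0,x1,y1):
    h=cv2.cvtColor(img,cv2.COLOR_RGB2HSV)
    m=cv2.inRange(h,(45,70,60),(80,255,255)); w=np.zeros_like(m); w[y0:y1,x0:x1]=m[y0:y1,x0:x1]
    n,l,s,c=cv2.connectedComponentsWithStats(w); i=1+np.argmax(s[1:,4]); 
    r=cv2.minAreaRect(cv2.findContours((l==i).astype('u1'),0,2)[0][0])
    return s[i],c[i],r
E
python3 - <<'E'
import pickle; from h import *
o=pickle.load(open("c0.pkl","rb")); S,T=o["side"],o["top"]
sk=blob(S["img"],258,90,278,122); sp=blob(S["img"],193,122,216,158)
tk=blob(T["img"],125,178,160,215); tp=blob(T["img"],118,272,145,294)
for b in (sk,sp,tk,tp): print(b)
print("knob",tri(S,sk[1],T,tk[1]),"post",tri(S,sp[1],T,tp[1]))
for z in (.232,.247,.262,.277): print(z,onz(S,sk[1],z),onz(T,tk[1],z))
for z in (.203,): print(z,onz(S,sp[1],z),onz(T,tp[1],z))
big=[cv2.resize(S["img"][80:250,180:340],None,fx=2.5,fy=2.5*1,interpolation=2),cv2.resize(T["img"][165:300,100:250],None,fx=2.66,fy=425/135,interpolation=2)]
cv2.imwrite("pics/crop1.png",np.hstack([b[:425] for b in big])[...,::-1])
E
```

```text
(array([258,  90,  20,  27, 502], dtype=int32), array([267.25697211, 102.13346614]), ((267.5, 103.0), (26.0, 19.0), 90.0))
(array([194, 122,  22,  31, 363], dtype=int32), array([206.39118457, 133.72176309]), ((204.5, 137.0), (30.0, 21.0), 90.0))
(array([132, 186,  24,  22, 240], dtype=int32), array([145.66666667, 197.025     ]), ((143.243896484375, 196.1951446533203), (24.987802505493164, 17.803810119628906), 38.65980911254883))
(array([127, 277,  16,  13,  84], dtype=int32), array([136.95238095, 284.58333333]), ((135.50001525878906, 285.5000305175781), (12.074767112731934, 13.86362075805664), 26.56505012512207))
knob (array([0.59211706, 0.22396459, 0.25620366]), np.float64(0.00271940517453418)) post (array([0.46589316, 0.23687269, 0.22861625]), np.float64(0.004359361606098131))
0.232 [0.60846395 0.26120307 0.232     ] [0.60017998 0.23166727 0.232     ]
0.247 [0.59746654 0.23824029 0.247     ] [0.59599596 0.2266369  0.247     ]
0.262 [0.58646912 0.21527751 0.262     ] [0.59181194 0.22160653 0.262     ]
0.277 [0.57547171 0.19231473 0.277     ] [0.58762792 0.21657616 0.277     ]
0.203 [0.47938843 0.27383939 0.203     ] [0.46619276 0.24628906 0.203     ]
```

View pics/crop1.png

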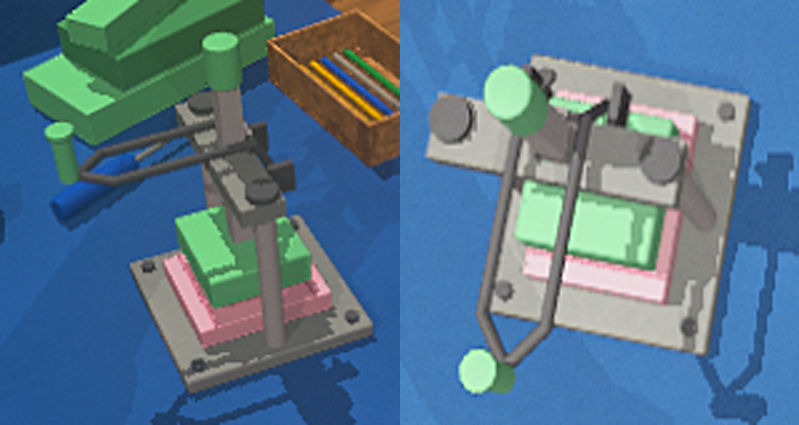

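The crop shows my masks took in shadow and the green pile. Refined cap centres: knob at side (268.4,96.8) and top (141,196.1); post at side (204,132.4) and top (130.1,282.9).

```bash
python3 - <<'E'
import pickle; from h import *
o=pickle.load(open("c0.pkl","rb")); S,T=o["side"],o["top"]
k=tri(S,(268.4,96.8),T,(141,196.1)); p=tri(S,(204,132.4),T,(130.1,282.9))
print("knobtop",k,"posttop",p); d=k[0]-p[0]; print(d,np.hypot(*d[:2]),np.degrees(np.arctan2(d[1],d[0])))
# base plate corners top view (z~0.012), crop px
cr=[(530,55),(750,97),(708,355),(492,312)]
for u,v in cr: print(onz(T,(100+(u-400)/2.66,165+v/3.148),.012).round(3))
# beam top ends (z .168) cap centres
for u,v in [(450,118),(660,158)]: print('bolt',onz(T,(100+(u-400)/2.66,165+v/3.148),.172).round(3))
from station import env
s=env.read_state(); q=s["eef_rot"]; M=R.from_quat(np.r_[q[1:],q[0]]).as_matrix(); print(M.round(3))
E
```

```text
knobtop (array([0.59413214, 0.22750113, 0.26413639]), np.float64(0.0031106572924207015)) posttop (array([0.46741474, 0.24954326, 0.22414083]), np.float64(0.0013640979797021372))
[ 0.1267174  -0.02204212  0.03999556] 0.12862019945557981 -9.867700176223105
[0.692 0.301 0.012]
[0.665 0.131 0.012]
[0.498 0.157 0.012]
[0.524 0.319 0.012]
bolt [0.607 0.297 0.172]
bolt [0.586 0.162 0.172]
[[-0.939  0.345 -0.   ]
 [ 0.345  0.939 -0.002]
 [-0.    -0.002 -1.   ]]
```

Knob is at about (0.594, 0.228, 0.246), so the rail is in the first notch, and the press yaw is about -9°. I'll move above the knob and turn the jaws along the press's y.

Emit:
send_rows(
  plan=[
    [1,[0,0,-60],[0,0,0]],
    [1,[0,0,-115],[0,0,0]],
    [1,[-50,-27,-115],[0,0,-2]],
    [1,[-100,-53,-115],[0,0,-4]],
    [1,[-150,-80,-115],[0,0,-6]],
    [1,[-200,-107,-115],[0,0,-8]],
    [1,[-250,-133,-115],[0,0,-10]],
    [1,[-300,-160,-115],[0,0,-11.2]],
    [1,[-350,-187,-115],[0,0,-11.2]],
    [1,[-400,-213,-115],[0,0,-11.2]],
    [1,[-450,-240,-115],[0,0,-11.2]],
    [1,[-480,-256,-115],[0,0,-11.2]],
    [1,[-480,-256,-115],[0,0,-11.2]],
    [1,[-480,-256,-115],[0,0,-11.2]],
    [1,[-480,-256,-115],[0,0,-11.2]],
  ],
)

```text
t: 1.98
tcp_pos: [0.5939, 0.2293, 0.3457]
eef_rot: [-0.001, 0.077, 0.997, -0.001]
wrist_force: [-0.1, -1.0, -0.7]
width: 0.0854
```

```bash
cat > wr.py <<'E'
from h import *; from station import env,optics
def wrist(name):
    s=env.read_state(); q=s["eef_rot"]; M=np.eye(4); M[:3,:3]=R.from_quat(np.r_[q[1:],q[0]]).as_matrix(); M[:3,3]=s["tcp_pos"]
    c=optics.capture("wrist"); X=M@np.array(c["tool_from_camera"]); c["position"]=X[:3,3]; c["rotation"]=X[:3,:3]
    if name: cv2.imwrite(f"pics/{name}.png",c["img"][...,::-1])
    print(s["t"],s["tcp_pos"].round(4),s["wrist_force"].round(2),s["width"]); print(M[:3,:3].round(3)); return c
E
python3 - <<'E'
from wr import *; import pickle
c=wrist("w1"); pickle.dump(c,open("w1.pkl","wb"))
E
```

```text
1.975 [0.5939 0.2293 0.3457] [-0.12 -1.02 -0.74] 0.08542702385797231
[[-0.988  0.153 -0.001]
 [ 0.153  0.988 -0.001]
 [ 0.001 -0.001 -1.   ]]
```

View pics/w1.png

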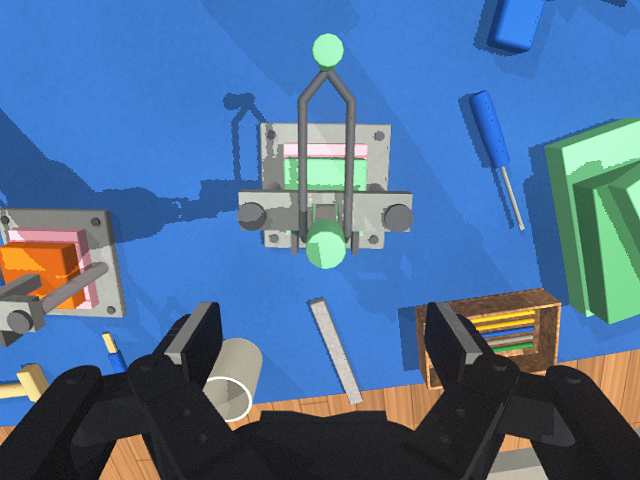

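The wrist view shows the knob cap at (326,249), 20 px radius, and the post cap at (328,50). The press is well aligned with the jaws. I'll cross-check the positions.

```bash
python3 - <<'E'
import pickle; from h import *
W=pickle.load(open("w1.pkl","rb")); o=pickle.load(open("c0.pkl","rb")); S,T=o["side"],o["top"]
# fit circle to cap (bright green) in wrist
for box in ((300,222,352,275),(308,30,350,72)):
    print(blob(W["img"],*box))
print(onz(W,(326,248.5),.265),onz(W,(328,50),.222))
print(tri(W,(326,248.5),S,(268.4,96.8)),tri(W,(328,50),S,(204,132.4)))
E
```

```text
(array([ 306,  222,   40,   47, 1522], dtype=int32), array([325.19908016, 244.25886991]), ((325.5, 245.0), (46.0, 39.0), 90.0))
(array([312,  33,  32,  39, 886], dtype=int32), array([327.4469526 ,  51.29571106]), ((328.0093688964844, 51.78301239013672), (36.675270080566406, 30.63140296936035), 74.05460357666016))
[0.59456043 0.23075269 0.265     ] [0.4673844  0.25183315 0.222     ]
(array([0.59642399, 0.23041364, 0.26198375]), np.float64(0.0016014002422130092)) (array([0.46811665, 0.25155593, 0.22291065]), np.float64(0.001198750624136975))
```

Emit:
send_rows(
  plan=[
    [1,[-1,1,40],[0,0,0]],
    [1,[-1,1,80],[0,0,0]],
    [1,[-1,1,105],[0,0,0]],
    [1,[-1,1,117],[0,0,0]],
    [1,[-1,1,117],[0,0,0]],
    [-1,[-1,1,117],[0,0,0]],
    [-1,[-1,1,117],[0,0,0]],
    [-1,[-1,1,117],[0,0,0]],
    [-1,[-1,1,117],[0,0,0]],
    [-1,[-1,1,117],[0,0,0]],
    [-1,[-1,1,117],[0,0,0]],
    [-1,[-1,1,117],[0,0,0]],
    [-1,[-1,1,117],[0,0,0]],
  ],
)

```text
t: 3.65
tcp_pos: [0.5954, 0.2306, 0.2296]
eef_rot: [0.0, 0.077, 0.997, 0.0]
wrist_force: [-0.6, 2.6, 5.2]
width: 0.0264
```

Emit:
send_rows(
  plan=[
    [-1,[0,0,-6],[0,0,0]],
    [-1,[0,0,-12],[0,0,0]],
    [-1,[0,0,-18],[0,0,0]],
    [-1,[0,0,-24],[0,0,0]],
    [-1,[0,0,-30],[0,0,0]],
    [-1,[0,0,-36],[0,0,0]],
    [-1,[0,0,-42],[0,0,0]],
    [-1,[0,0,-48],[0,0,0]],
    [-1,[0,0,-52],[0,0,0]],
    [-1,[0,0,-54],[0,0,0]],
    [-1,[0,0,-54],[0,0,0]],
    [-1,[0,0,-54],[0,0,0]],
    [-1,[0,0,-54],[0,0,0]],
  ],
)

```text
t: 5.28
tcp_pos: [0.5953, 0.2306, 0.2823]
eef_rot: [-0.0, 0.077, 0.997, -0.0]
wrist_force: [4.4, 2.3, -7.0]
width: 0.0267
```

```bash
python3 - <<'E'
from wr import *
c=optics.capture("side"); cv2.imwrite("pics/s2.png",cv2.resize(c["img"][50:250,160:360],None,fx=3,fy=3)[...,::-1])
E
```

```text
(no output)
```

View pics/s2.png

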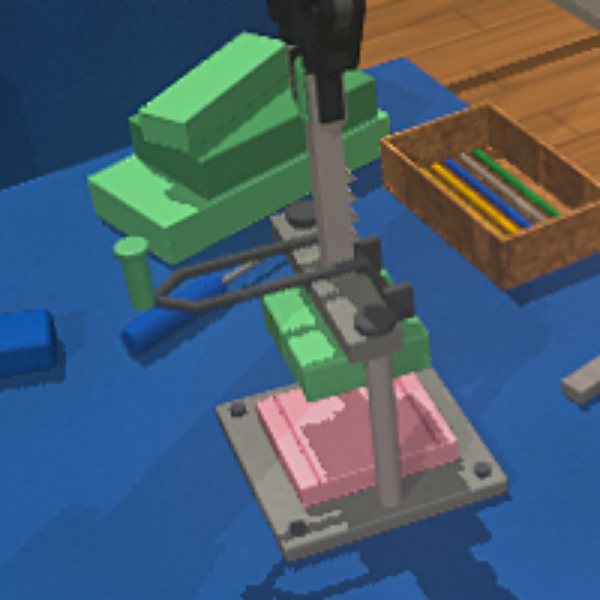

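The head has been lifted by about 53 mm (rail about 0.068) and the pawl is at the teeth. I'll release and back off upwards.

Emit:
send_rows(
  plan=[
    [-1,[0,0,1],[0,0,0]],
    [1,[0,0,1],[0,0,0]],
    [1,[0,0,1],[0,0,0]],
    [1,[0,0,1],[0,0,0]],
    [1,[0,0,1],[0,0,0]],
    [1,[0,0,1],[0,0,0]],
    [1,[0,0,1],[0,0,0]],
    [1,[0,0,-30],[0,0,0]],
    [1,[0,0,-65],[0,0,0]],
    [1,[0,0,-80],[0,0,0]],
    [1,[0,0,-80],[0,0,0]],
    [1,[0,0,-80],[0,0,0]],
    [1,[0,0,-80],[0,0,0]],
    [1,[0,0,-80],[0,0,0]],
  ],
)

```text
t: 7.08
tcp_pos: [0.5951, 0.2305, 0.3615]
eef_rot: [-0.001, 0.077, 0.997, -0.001]
wrist_force: [-0.1, 0.2, -0.4]
width: 0.0854
```

```bash
python3 - <<'E'
from wr import *
s=env.read_state(); print(s["tcp_pos"],s["wrist_force"],s["width"])
c=optics.capture("side"); cv2.imwrite("pics/s3.png",cv2.resize(c["img"][50:250,160:360],None,fx=3,fy=3)[...,::-1])
E
```

```text
[0.59508155 0.23051636 0.36147078] [-0.0528021   0.16450639 -0.36237436] 0.08539266478762536
```

View pics/s3.png

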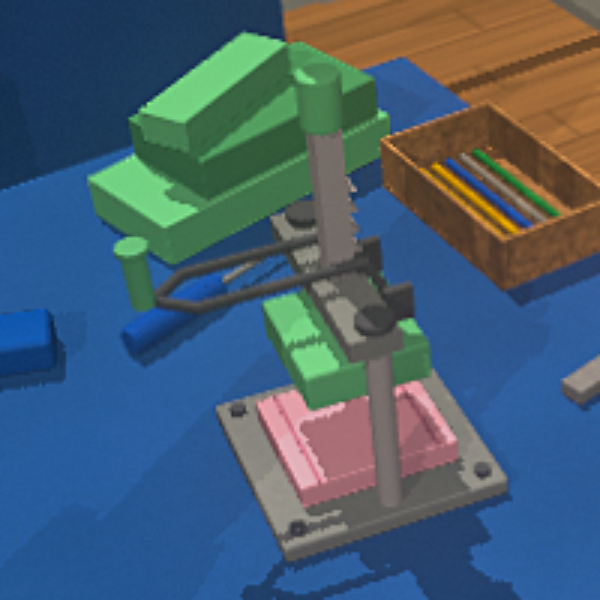

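Emit:
send_rows(
  plan=[
    [1,[40,0,0],[0,0,0]],
    [1,[85,1,0],[0,0,0]],
    [1,[115,1,0],[0,0,0]],
    [1,[129,1,0],[0,0,0]],
    [1,[129,1,40],[0,0,0]],
    [1,[129,1,80],[0,0,0]],
    [1,[129,1,90],[0,0,0]],
    [1,[129,1,90],[0,0,0]],
    [1,[129,1,90],[0,0,0]],
  ],
)

```text
t: 8.25
tcp_pos: [0.4689, 0.2516, 0.2734]
eef_rot: [0.001, 0.077, 0.997, 0.0]
wrist_force: [-0.3, -0.8, 0.0]
width: 0.0858
```

```bash
python3 - <<'E'
from wr import *; import pickle
S=pickle.load(open("c0.pkl","rb"))["side"]
for uv in ((268.4,96.8),(267,74)):
    o,d=ray(S,uv); z=min(np.arange(.2,.36,.0005),key=lambda z:np.linalg.norm(np.cross(np.array([.595,.2305,z])-o,d))); print(z)
c=wrist("w2"); pickle.dump(c,open("w2.pkl","wb"))
E
```

```text
0.26250000000000007
0.3085000000000001
8.25 [0.4689 0.2516 0.2734] [-0.34 -0.8   0.02] 0.08578832138450661
[[-0.988  0.153  0.001]
 [ 0.153  0.988  0.   ]
 [-0.001  0.001 -1.   ]]
```

View pics/w2.png

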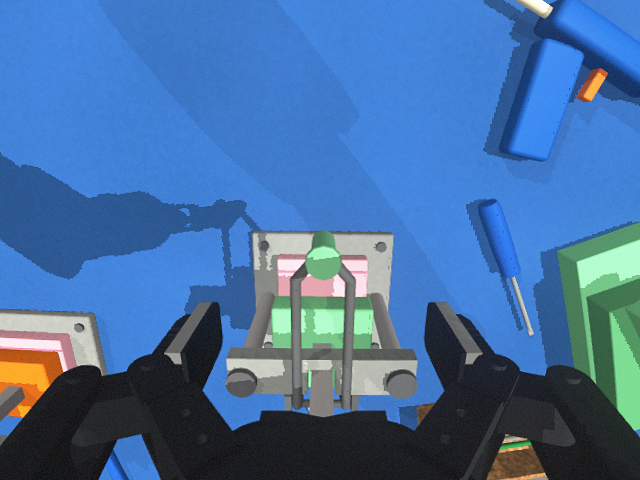

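Rail rise to 0.061 confirms the top notch. The post cap is at (323,264), centred between the fingers. Next I descend and grip it.

Emit:
send_rows(
  plan=[
    [1,[0,0,30],[0,0,0]],
    [1,[0,0,60],[0,0,0]],
    [1,[0,0,78],[0,0,0]],
    [1,[0,0,80],[0,0,0]],
    [1,[0,0,80],[0,0,0]],
    [-1,[0,0,80],[0,0,0]],
    [-1,[0,0,80],[0,0,0]],
    [-1,[0,0,80],[0,0,0]],
    [-1,[0,0,80],[0,0,0]],
    [-1,[0,0,80],[0,0,0]],
    [-1,[0,0,80],[0,0,0]],
    [-1,[0,0,80],[0,0,0]],
    [-1,[0,0,80],[0,0,0]],
    [-1,[0,0,80],[0,0,0]],
  ],
)

```text
t: 10.05
tcp_pos: [0.4688, 0.2517, 0.1934]
eef_rot: [0.0, 0.077, 0.997, 0.0]
wrist_force: [-0.5, -0.5, 1.9]
width: 0.0188
```

Emit:
send_rows(
  plan=[
    [-1,[-2,0,-5],[0,0,0]],
    [-1,[-4,0,-10],[0,0,0]],
    [-1,[-7,0,-15],[0,0,0]],
    [-1,[-10,0,-21],[0,0,0]],
    [-1,[-14,0,-27],[0,0,0]],
    [-1,[-17,0,-32],[0,0,0]],
    [-1,[-21,0,-37],[0,0,0]],
    [-1,[-25,0,-42],[0,0,0]],
    [-1,[-25,0,-42],[0,0,0]],
    [-1,[-25,0,-42],[0,0,0]],
    [-1,[-25,0,-42],[0,0,0]],
    [-1,[-25,0,-42],[0,0,0]],
    [-1,[-25,0,-42],[0,0,0]],
    [-1,[-25,0,-42],[0,0,0]],
    [-1,[-25,0,-42],[0,0,0]],
    [-1,[-25,0,-42],[0,0,0]],
    [-1,[-25,0,-42],[0,0,0]],
  ],
)

```text
t: 12.18
tcp_pos: [0.493, 0.2478, 0.2354]
eef_rot: [0.0, 0.077, 0.997, 0.0]
wrist_force: [-4.7, -2.6, 2.1]
width: 0.0192
```

```bash
python3 - <<'E'
from wr import *
s=env.read_state(); print(s["tcp_pos"],s["wrist_force"],s["width"])
c=optics.capture("side"); cv2.imwrite("pics/s4.png",cv2.resize(c["img"][50:250,160:360],None,fx=3,fy=3)[...,::-1])
E
```

```text
[0.49304462 0.2477984  0.23543762] [-4.66030979 -2.59979069  2.12406503] 0.019182849238190323
```

View pics/s4.png

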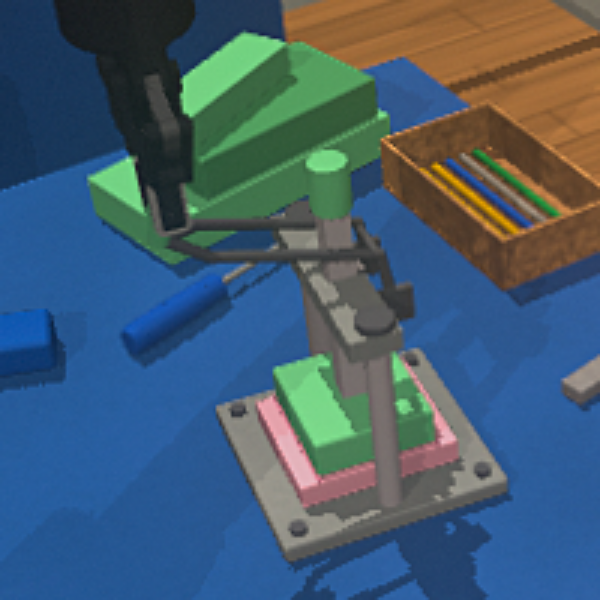

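The head sits fully on the tile. I'll let the post go and retreat.

Emit:
send_rows(
  plan=[
    [-1,[15,0,21],[0,0,0]],
    [-1,[20,0,31],[0,0,0]],
    [-1,[24,0,38],[0,0,0]],
    [1,[24,0,38],[0,0,0]],
    [1,[24,0,38],[0,0,0]],
    [1,[24,0,38],[0,0,0]],
    [1,[24,0,38],[0,0,0]],
    [1,[24,0,38],[0,0,0]],
    [1,[24,0,38],[0,0,0]],
    [1,[24,0,0],[0,0,0]],
    [1,[24,0,-50],[0,0,0]],
    [1,[24,0,-100],[0,0,0]],
    [1,[24,0,-100],[0,0,0]],
    [1,[24,0,-100],[0,0,0]],
    [1,[24,0,-100],[0,0,0]],
  ],
)

```text
t: 14.1
tcp_pos: [0.4686, 0.251, 0.3339]
eef_rot: [-0.001, 0.077, 0.997, -0.001]
wrist_force: [-1.0, -0.1, -0.2]
width: 0.0854
```

```bash
python3 - <<'E'
from wr import *
s=env.read_state(); print(s["t"],s["tcp_pos"],s["wrist_force"],s["width"])
c=optics.capture("side"); cv2.imwrite("pics/s5.png",c["img"][...,::-1])
E
```

```text
14.1 [0.46859877 0.25100793 0.33389214] [-0.9794346  -0.14903763 -0.17157853] 0.08535212657416068
```

View pics/s5.png

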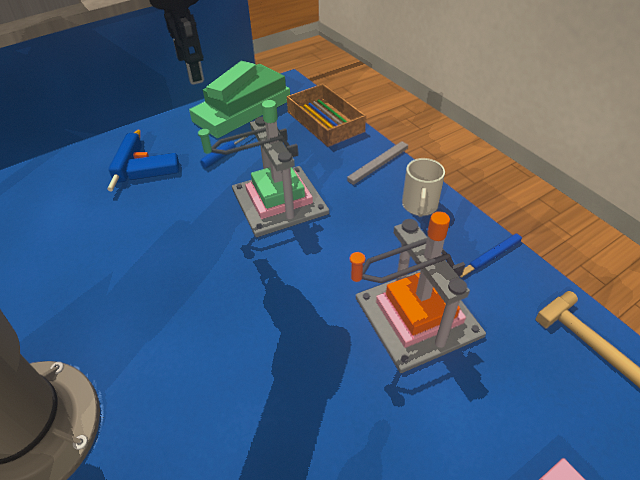

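The knob cap is now at about (268,104), 7 px (about 15 mm) below its first-notch start, so the rail is at 0. The post is back at rest, the orange press is unchanged and the gripper is clear.

```bash
python3 -c "
from station import ticket; print(ticket.close_job())"
```

```text
the job is handed in; nothing more can be done
None
```

I pulled the green head up by its knob from the first notch to the top notch and let go. I then lifted the release post about 42 mm and held it for about a second, so the head dropped onto the tile. After that I let the post go, backed off and handed the job in at about 14 s of the 48 s allowed.

- **Top notch:** with the knob free, the side camera put the rail at about 0.061 m.
- **Head down:** the side view after the drop shows the head on the tile. The final picture has the knob about 15 mm below where it started, so the rail is at about 0. I read that from pixel positions, good to roughly 2 mm.
- **At rest:** the post is back down and the gripper is open and clear. The wrist force read about 1 N with nothing in contact, like the earlier free readings. The orange press looks unchanged.

My first colour masks took in shadow and other green objects, so I replaced them with cap centres read from a crop. The wrist camera agreed with those to 2–3 mm. No check failed after that.

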